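# Open the gearbox fill cap

### The job

Unscrew the orange fill cap from the blue gearbox by turning it counter-clockwise (seen from above) a bit at a time, regrasping as needed, until its thread lets go; never wrench it out by force. Then lift it off and set it down, without dropping it, standing on its threaded stem in the red parts tray, let go, and leave the tools and wood lying around where they are.

Things in the scene. Friction and masses are not known exactly. Their poses are not given: they have to be found in the camera images.
- cap_grip (a point): Centre of the orange cap's round fluted head (54 mm in diameter, 28 mm tall, white mark on top). It lies on the cap's axis, 14 mm above the head's underside, 43 mm above the stem's foot. z is the cap's axis, up out of the head; x points along the white mark. A steel stem hangs below the head: 29 mm long, 32 mm thick, 43 mm over the thread at its foot.
- cap: The same cap, about 150 g; origin at the centre of the head's underside. Right-hand thread, turns easily, counter-clockwise from above unscrews. At the start it is screwed home, head on the neck's rim. It rises 20 mm per full turn, comes free after about 225 degrees (3.9 rad), having risen about 13 mm, then lifts straight up. Let go part-way, it stays where it is.
- neck_rim (a point): Centre of the rim of the gearbox's steel fill neck, 136 mm above the bench, where the cap sits. The neck is an upright tube, 52 mm outside, 46 mm inside, threaded inside, standing 36 mm above the housing's flat top (110 x 100 mm).
- gearbox: Blue gearbox bolted to the bench; it does not move. Housing 110 x 100 mm, top 100 mm above the bench, foot plate 150 x 130 mm. Origin on the bench under the neck's axis. x points along the grey motor on its side, which reaches 157 mm from the neck's axis and stays below the housing's top; a short steel shaft stands out 85 mm towards y.
- tray: Red open parts tray fixed on the bench, 200 mm (x) by 150 mm (y) outside, 25 mm tall, walls and floor 4 to 5 mm thick, empty. Origin under its centre, on the bench.
- bit_case: Blue open drill-bit case, about 115 x 130 x 85 mm. Bystander. Origin under its base.
- hammer: Hammer lying on the bench. Bystander.
- offcut: Pine offcut, 50 x 180 x 22 mm. Bystander. Origin under its centre.
- screwdriver: Screwdriver lying on the bench. Bystander.
Mind the look-alikes: they are no part of the job. There is more than one size of the cap; the job needs the middle-sized.

How it is judged:
By the outcome, as a careful person would: the job done as asked, in the order asked, and still so for the second after the job is handed in, with the robot touching nothing.
It also fails if it takes over 61 s, if anything falls off the work surface, if the arm or the gripper's body presses on something with over 40 N, if the wrist force passes 120 N, or if a joint passes its speed limit or range.

### The arm

A 6-joint arm with a two-finger parallel gripper is mounted at the origin on the work surface. World frame = base frame: x ahead of the robot, y to its left, z up, the work surface at z = 0. Lengths are in m, angles in rad, forces in N, time in s.
With the tool pointing down it reaches from about 0.35 to 0.85 m from the base axis. Payload 8.1 kg.
Tool frame: the origin (TCP) lies midway between the tips of the shut fingers; the grasp point (between the pads) lies 19 mm behind it (robot.grip_point_offset is the distance from the TCP to the grasp point, in m); z points along the fingers, y is the line along which they close (so a half turn about z gives the same grasp; the last joint's range is limited). The gripper opens to 93 mm and grips with 3 to 60 N. Pads are 15 mm wide; open, the fingers measure 128 mm over their backs; the gripper's body (75 mm by 188 mm) begins 65 mm behind the grasp point.
Start: joints at [-1.422, 0.13, 1.488, -0, 1.523, -0.085], TCP at [0.139, -0.584, 0.219] pointing down, gripper open.
Joint ranges: [-2.96, 2.96], [-0.89, 2.26], [0.02, 2.5], [-1.34, 4.48], [0, 2.73], [-2.66, 2.66]. Speed limits (rad/s): [2.39, 2.39, 2.79, 3.14, 3.14, 3.14].

### API

Orientations are given as a rotation vector (axis times angle).
In Python, from plant import robot, read_camera, job gives the robot as it stands.
- The arm moves only by the shell command python3 -m inch 'ROWS' [FORCE]. ROWS is JSON, one flat list of numbers, 5 for each row, row after row: the shift along the world's x, y, z in mm, then the turn about the world's z in degrees, then the opening in per cent of the stroke, from 0 (shut) to 100 (fully open). In form: [dx, dy, dz, yaw, hand, dx, dy, dz, yaw, hand, ...]. A call has 1 to 10 rows; each row is the pose to reach, as a shift and turn from the pose commanded when the call began; what a row does not reach only later rows make up. A row lasts 1/12 s, in which the tool goes at most 41.7 mm and 7.16 degrees, less where a joint would pass 70% of its speed; a pose out of reach is approached as far as the arm can. A call with a gripper value outside its range is refused whole. The fingers move at their own pace and stop on an object; FORCE is the grip in N (left out, the last holds). Time passes only in rows, so rows that repeat a pose let the fingers close. It gives the time, the measured TCP pose, the force, the opening and the grip force at its end, in the units of the state.
- robot.read_state(): the state, without advancing time (a new reading comes with each control period).
- read_camera(name): name is "scene" or "top" or "wrist"; returns a dict with "image" (384x512x3 uint8, blue, green, red), "K" (3x3 intrinsics, pixels), "extrinsics" (4x4, takes a point from world to camera coordinates); the wrist camera has in their place "mount" (4x4, takes a point from camera to tool coordinates, whose origin is the TCP and whose axes are the flange's). Camera axes: x right, y down, z forward; pixel columns grow to the right and rows downward; lengths in m; the calibration is good to about 2 mm. A picture is of the moment at which its call begins: read the wrist's pose just before it. There is no depth.
- job.close_job(): hands the job in; it is judged then, once.
The state is a dict: "t": time; "q": joint angles; "dq": joint speeds; "joint_torque": joint torques, N m; "tool_pos": TCP position; "orientation": TCP orientation; "force": force on the tool from outside, world axes, zero at the start; "wrist_torque": the same for the moment, N m; "opening": finger opening in m; "gripper_force": force on a finger pad.
Only numpy, scipy, OpenCV 4.12 (cv2) and the standard library are available. Lean on these libraries where they do the work, as an engineer would, in place of code of your own. Each camera call takes 0.05 s, during which the arm holds its last target. There are 200 camera calls.

## Working session

There is one attempt and no reset: what is moved stays moved. The work goes in short steps, Python scripts to look and compute and a shell command to move; the robot and the scene stay as the last step left them, time stands still between calls to the robot, and variables do not carry over. Pictures are saved under pics/ and viewed, at most 10 in all, crops included, and the job is handed in when it is done.

```bash
ls; mkdir -p pics
python3 - <<'E'
from plant import robot, read_camera, job
import cv2,numpy as np,pickle
s=robot.read_state();print(s['t'],s['tool_pos'],s['orientation'],s['opening'],robot.grip_point_offset)
d={}
for n in("scene","top"):
    d[n]=read_camera(n);cv2.imwrite(f'pics/{n}0.png',d[n]['image'])
pickle.dump(d,open('d0.pkl','wb'))
E
```

```text
pics
0.0 [ 0.13894379 -0.58310666  0.21760413] [-3.11834920e+00 -3.66222451e-01  1.13653896e-04] 0.09328035617815174 0.0188
```

View pics/scene0.png

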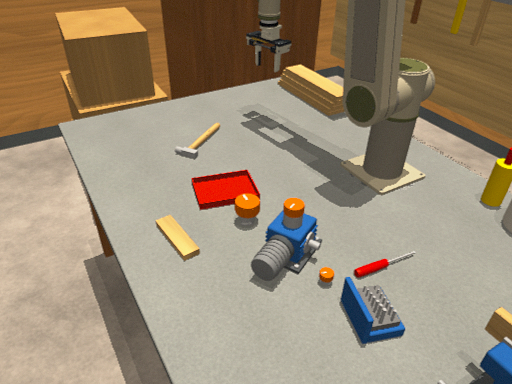

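View pics/top0.png

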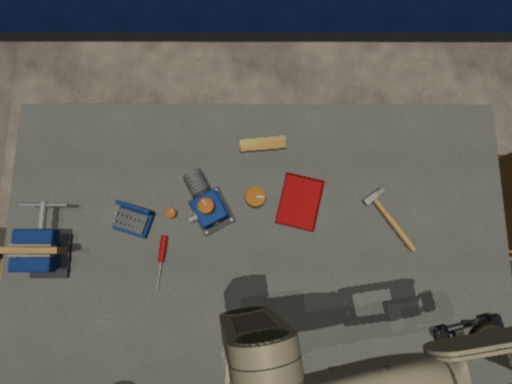

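The scene view shows the screwed-in cap at about (293,205), with look-alikes at (247,205) and (327,274), and the tray at (225,188). In the top view the cap is at (206,205) and the tray at (300,202).

```bash
cat > h.py <<'E'
import numpy as np,cv2
from scipy.spatial.transform import Rotation as R
def ray(K,T,uv):
    d=T[:3,:3].T@np.linalg.solve(K,[uv[0],uv[1],1.]);o=-T[:3,:3].T@T[:3,3];return o,d/np.linalg.norm(d)
def onz(K,T,uv,z):
    o,d=ray(K,T,uv);return o+d*(z-o[2])/d[2]
def proj(K,T,p):
    c=K@(T[:3,:3]@np.asarray(p)+T[:3,3]);return c[:2]/c[2]
def orange(im):
    h=cv2.cvtColor(im,cv2.COLOR_BGR2HSV);return cv2.inRange(h,(5,180,90),(17,255,255))
def red(im):
    h=cv2.cvtColor(im,cv2.COLOR_BGR2HSV);return cv2.inRange(h,(0,180,80),(4,255,255))|cv2.inRange(h,(175,180,80),(180,255,255))
def wristT(s,c):
    W=np.eye(4);W[:3,:3]=R.from_rotvec(s['orientation']).as_matrix();W[:3,3]=s['tool_pos'];return np.linalg.inv(W@c['mount'])
E
python3 - <<'E'
from h import *
import pickle
d=pickle.load(open('d0.pkl','rb'))
for n in d:
    c=d[n]
    for nm,f in(("or",orange),("red",red)):
        for k in cv2.findContours(f(c['image']),cv2.RETR_EXTERNAL,cv2.CHAIN_APPROX_NONE)[0]:
            if cv2.contourArea(k)<40:continue
            r=cv2.minAreaRect(k);b=cv2.boxPoints(r)
            z=.15 if nm=="or" else .025
            print(n,nm,cv2.contourArea(k),np.round(r[0],1),np.round(r[1],1),round(r[2]),onz(c['K'],c['extrinsics'],r[0],z).round(3))
            if nm=="red" and n=="top":print(np.array([onz(c['K'],c['extrinsics'],q,.025) for q in b]).round(3))
            if nm=="or" and n=="top":print(np.array([onz(c['K'],c['extrinsics'],q,.16) for q in b]).round(3))
t,sc=d['top'],d['scene']
o1,d1=ray(t['K'],t['extrinsics'],(206,205));o2,d2=ray(sc['K'],sc['extrinsics'],(293,206))
a=np.linalg.lstsq(np.c_[d1,-d2],o2-o1,rcond=None)[0];print(o1+a[0]*d1,o2+a[1]*d2)
E
```

```text
scene or 150.0 [326.5 274. ] [14. 13.] 90 [0.589 0.398 0.15 ]
scene or 309.5 [293.5 207.5] [19. 19.] 90 [0.519 0.17  0.15 ]
scene or 506.0 [246.5 205. ] [24. 25.] 90 [0.622 0.1   0.15 ]
scene red 267.0 [371.1 267.5] [ 9.3 35.5] 70 [0.387 0.355 0.025]
scene red 1610.0 [225.6 188.2] [32.3 63.6] 80 [ 0.56  -0.148  0.025]
scene red 52.0 [509.8 155.8] [ 5.7 15.5] 18 [-0.469  0.184  0.025]
top red 104.5 [162.4 248.4] [ 5.5 25.1] 7 [0.376 0.344 0.025]
[[0.332 0.357 0.025]
 [0.423 0.35  0.025]
 [0.421 0.33  0.025]
 [0.33  0.337 0.025]]
top red 1830.0 [299.6 201.5] [38.2 50.6] 13 [ 0.552 -0.165  0.025]
[[ 0.476 -0.073  0.025]
 [ 0.664 -0.118  0.025]
 [ 0.63  -0.26   0.025]
 [ 0.443 -0.211  0.025]]
[0.51962781 0.16771835 0.1535804 ] [0.51976359 0.16760984 0.15358378]
```

Both views agree: the cap is at (0.520, 0.168) and the head centre at about z 0.153. The tray is at (0.553, -0.165), with yaw about -13.5°. I'm moving above the cap with the wrist wound clockwise.

```bash
python3 -m inch '[210,300,60,-35,100,210,300,60,-35,100,210,300,60,-35,100,210,300,60,-35,100,210,300,60,-35,100,210,300,60,-35,100,210,300,60,-35,100,210,300,60,-35,100,210,300,60,-35,100,210,300,60,-35,100]' 30
python3 -m inch '[170,450,-20,0,100,170,450,-20,0,100,170,450,-20,0,100,170,450,-20,0,100,170,450,-20,0,100,170,450,-20,0,100,170,450,-20,0,100,170,450,-20,0,100,170,450,-20,0,100,170,450,-20,0,100]'
```

```text
t: 0.93
tool_pos: [0.3527, -0.2787, 0.2801]
orientation: [-3.087, 0.579, -0.005]
force: [0.2, -1.2, 0.2]
opening: 0.093
gripper_force: 0.0
t: 1.77
tool_pos: [0.4964, 0.1075, 0.2608]
orientation: [3.086, -0.589, -0.0]
force: [1.3, -0.7, 0.2]
opening: 0.0931
gripper_force: 0.0
```

```bash
python3 -m inch '[22,60,0,0,100,22,60,0,0,100,22,60,0,0,100,22,60,0,0,100]'
python3 - <<'E'
from h import *
from plant import robot, read_camera
import pickle
s=robot.read_state();c=read_camera("wrist");print(s['q'],s['tool_pos'],s['orientation'])
pickle.dump((s,c),open('w1.pkl','wb'));cv2.imwrite('pics/w1.png',c['image'])
T=wristT(s,c);print("cam",-T[:3,:3].T@T[:3,3])
for k in cv2.findContours(orange(c['image']),cv2.RETR_EXTERNAL,cv2.CHAIN_APPROX_NONE)[0]:
    if cv2.contourArea(k)<200:continue
    (u,v),(a,b),th=cv2.fitEllipse(cv2.convexHull(k));print(u,v,a,b,cv2.boundingRect(k),onz(c['K'],T,(u,v),.164),onz(c['K'],T,(u,v),.150))
E
```

```text
t: 2.1
tool_pos: [0.5179, 0.1663, 0.2603]
orientation: [3.086, -0.585, -0.003]
force: [-0.7, -0.7, -0.7]
opening: 0.0929
gripper_force: 0.0
[ 2.16746644e-01 -3.34210317e-02  1.58189564e+00 -3.32871056e-04
  1.59508108e+00  2.16218920e+00] [0.5179076  0.16634433 0.26030479] [ 3.08557221e+00 -5.84868310e-01 -2.62878073e-03]
cam [0.59225184 0.13715425 0.42658784]
164.7677459716797 209.2505340576172 25.78421401977539 28.03155517578125 (151, 196, 28, 27) [0.53704584 0.25657756 0.164     ] [0.53410251 0.26294467 0.15      ]
257.34637451171875 190.4381103515625 56.10902786254883 58.57673263549805 (229, 161, 57, 59) [0.52195036 0.16720941 0.164     ] [0.51820221 0.16881182 0.15      ]
376.8104553222656 83.17217254638672 66.5705795288086 77.1424789428711 (340, 48, 74, 71) [0.57283647 0.03795658 0.164     ] [0.57180134 0.03266781 0.15      ]
```

View pics/w1.png

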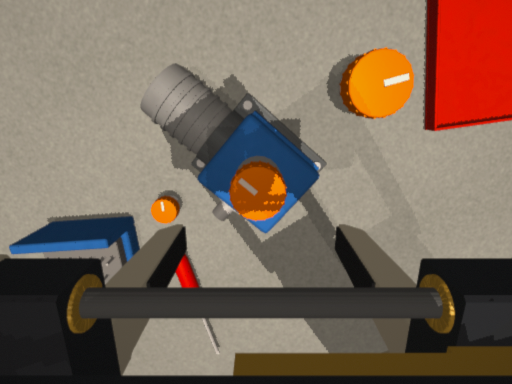

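The wrist view shows the middle-sized cap at (257,190) on the gearbox, between the fingers. That puts it at about (0.519, 0.1685), which agrees with the earlier estimate. I'll descend and grip.

```bash
python3 -m inch '[1,2,-30,0,100,1,2,-60,0,100,1,2,-85,0,100,1,2,-105,0,100,1,2,-117,0,100,1,2,-126,0,100,1,2,-126,0,100]'
python3 - <<'E'
from h import *
from plant import robot, read_camera
s=robot.read_state();c=read_camera("wrist");cv2.imwrite('pics/w2.png',c['image']);print(s['tool_pos'],s['force'])
E
```

```text
t: 2.73
tool_pos: [0.5182, 0.1665, 0.1338]
orientation: [3.084, -0.591, -0.003]
force: [0.6, -0.6, -0.8]
opening: 0.0928
gripper_force: 0.0
[0.51822643 0.16654032 0.13376525] [ 0.58354278 -0.5942436  -0.80005001]
```

View pics/w2.png

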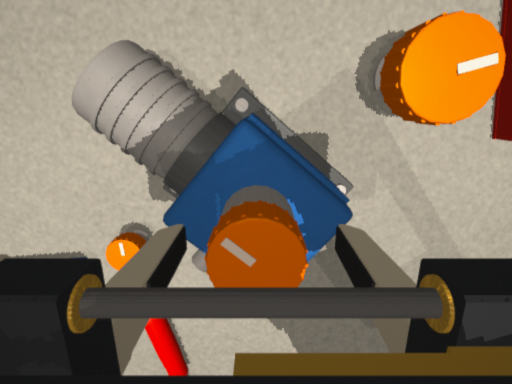

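The head, centred at pixel column 257, sits between the fingers, whose midpoint is about 261. I'll close gently and watch the side force.

```bash
python3 -m inch '[0,0,0,0,50,0,0,0,0,50,0,0,0,0,50,0,0,0,0,50,0,0,0,0,50,0,0,0,0,50]' 12
```

```text
t: 3.28
tool_pos: [0.5193, 0.1679, 0.1357]
orientation: [-3.086, 0.589, -0.001]
force: [0.1, -0.3, 1.0]
opening: 0.0576
gripper_force: 0.0
```

```bash
python3 -m inch '[0,0,0,0,40,0,0,0,0,40,0,0,0,0,40,0,0,0,0,40,0,0,0,0,40]' 12
```

```text
t: 3.7
tool_pos: [0.5193, 0.1679, 0.1356]
orientation: [-3.086, 0.589, -0.0]
force: [-0.7, 1.1, 3.1]
opening: 0.054
gripper_force: 12.0
```

The grip is well centred: the opening is 54 mm and the side force is tiny. Next is a short test turn, rising with the thread.

```bash
python3 -m inch '[0,0,0,0,40,0,0,0,0,40,0,0,0.3,5,40,0,0,0.6,10,40,0,0,0.8,15,40,0,0,1.1,20,40,0,0,1.4,25,40,0,0,1.7,30,40,0,0,1.7,30,40]' 30
python3 - <<'E'
from plant import robot
print(robot.read_state()['wrist_torque'])
E
```

```text
t: 4.45
tool_pos: [0.5189, 0.1681, 0.1366]
orientation: [-3.132, -0.236, 0.001]
force: [0.8, 2.7, -1.3]
opening: 0.0534
gripper_force: 30.0
[ 0.53957346 -0.21574566 -0.01242026]
```

```bash
python3 -m inch '[0,0,0.4,7,40,0,0,0.8,14,40,0,0,1.2,21,40,0,0,1.6,28,40,0,0,1.9,35,40,0,0,2.3,42,40,0,0,2.7,49,40,0,0,3.1,56,40,0,0,3.5,63,40,0,0,3.5,63,40]'
python3 - <<'E'
from h import *
from plant import robot, read_camera
s=robot.read_state();c=read_camera("wrist");cv2.imwrite('pics/w3.png',c['image']);print(s['wrist_torque'],s['q'][5])
E
```

```text
t: 5.28
tool_pos: [0.5183, 0.1689, 0.14]
orientation: [-2.544, -1.839, 0.0]
force: [-1.3, 7.3, -0.7]
opening: 0.054
gripper_force: 30.0
[1.26540658e+00 1.61872626e-01 4.00037646e-04] 0.5384403836287048
```

View pics/w3.png

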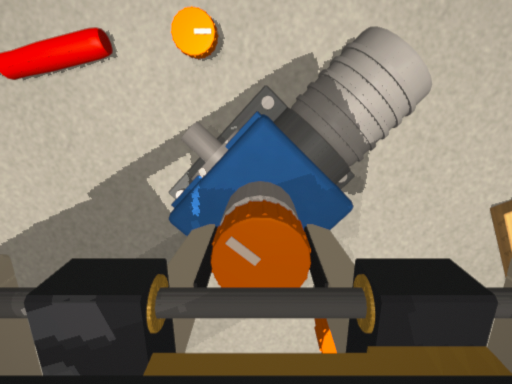

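The mark has turned with the gripper by about 93°, so there is no slip. I'll regrasp, recentring to shed the small side load.

```bash
python3 -m inch '[-0.5,1,0,0,70,-0.5,1,0,0,70,-0.5,1,0,0,70,-0.5,1,0,0,40,-0.5,1,0,0,40,-0.5,1,0,0,40,-0.5,1,0,0,40,-0.5,1,0,0,40]' 30
python3 -m inch '[0,0,0.4,7,40,0,0,0.8,14,40,0,0,1.2,21,40,0,0,1.6,28,40,0,0,1.9,35,40,0,0,2.3,42,40,0,0,2.7,49,40,0,0,3.1,56,40,0,0,3.5,63,40,0,0,3.5,63,40]'
```

```text
t: 6.0
tool_pos: [0.5187, 0.1686, 0.1405]
orientation: [2.551, 1.833, -0.0]
force: [0.1, -0.9, -0.4]
opening: 0.0535
gripper_force: 30.0
t: 6.83
tool_pos: [0.5186, 0.1689, 0.1441]
orientation: [-1.209, -2.9, -0.0]
force: [0.6, 1.3, 0.3]
opening: 0.0533
gripper_force: 30.0
```

```bash
python3 -m inch '[0,0,0.4,7,40,0,0,0.8,14,40,0,0,1.2,21,40,0,0,1.6,28,40,0,0,1.9,35,40,0,0,2.3,42,40,0,0,2.7,49,40,0,0,3.1,56,40,0,0,3.5,63,40,0,0,3.5,63,40]'
python3 -m inch '[0,0,0.3,5,40,0,0,0.6,10,40,0,0,0.8,15,40,0,0,1.1,20,40,0,0,1.4,25,40,0,0,1.7,30,40,0,0,1.7,30,40]'
python3 - <<'E'
from plant import robot
s=robot.read_state();print(s['wrist_torque'],s['q'][5])
E
```

```text
t: 7.67
tool_pos: [0.5185, 0.1689, 0.1476]
orientation: [0.478, -3.105, -0.0]
force: [-1.3, 1.5, 0.0]
opening: 0.054
gripper_force: 30.0
t: 8.25
tool_pos: [0.5185, 0.1687, 0.1492]
orientation: [1.258, -2.878, -0.0]
force: [-1.0, 0.5, 0.6]
opening: 0.0537
gripper_force: 30.0
[ 0.01198881  0.05932518 -0.01480804] -2.1745340904385793
```

The cap has turned about 249°. I'll try a gentle lift.

```bash
python3 -m inch '[0,0,0.5,0,40,0,0,1,0,40,0,0,1.5,0,40,0,0,2,0,40,0,0,2.5,0,40,0,0,3,0,40,0,0,3,0,40]'
```

```text
t: 8.83
tool_pos: [0.5186, 0.1687, 0.1522]
orientation: [1.262, -2.877, -0.0]
force: [-0.5, 0.0, -1.6]
opening: 0.0535
gripper_force: 30.0
```

It lifted free: the force shows only the cap's weight. I'll raise it clear, carry it to the tray and unwind the wrist.

```bash
python3 -m inch '[0,0,15,0,40,0,0,35,0,40,0,0,55,0,40,0,0,60,0,40,0,0,60,0,40]' 35
python3 -m inch '[2,-20,0,-7,40,5,-50,0,-14,40,9,-85,0,-21,40,12,-120,0,-28,40,16,-155,0,-35,40,19,-190,0,-42,40,23,-225,0,-49,40,26,-260,0,-56,40,29,-290,0,-63,40,32,-315,0,-70,40]'
python3 -m inch '[1,-10,0,-7,40,3,-19,-15,-14,40,3,-19,-40,-21,40,3,-19,-65,-25,40,3,-19,-90,-25,40,3,-19,-110,-25,40,3,-19,-120,-25,40,3,-19,-120,-25,40]'
python3 - <<'E'
from h import *
from plant import robot, read_camera
s=robot.read_state();print(s['q'][5])
c=read_camera("scene");cv2.imwrite('pics/s4.png',cv2.resize(c['image'][130:270,150:350],(800,560)))
E
```

```text
t: 9.25
tool_pos: [0.5201, 0.1691, 0.2144]
orientation: [-1.261, 2.873, -0.001]
force: [-0.1, -0.3, -2.2]
opening: 0.0534
gripper_force: 35.0
t: 10.08
tool_pos: [0.5497, -0.1485, 0.2102]
orientation: [-0.627, -3.076, 0.0]
force: [0.8, 0.1, -2.3]
opening: 0.0531
gripper_force: 35.0
t: 10.75
tool_pos: [0.5507, -0.1641, 0.0877]
orientation: [-1.265, -2.868, 0.0]
force: [-0.6, 0.4, -1.4]
opening: 0.0542
gripper_force: 35.0
-1.1186379695471511
```

View pics/s4.png

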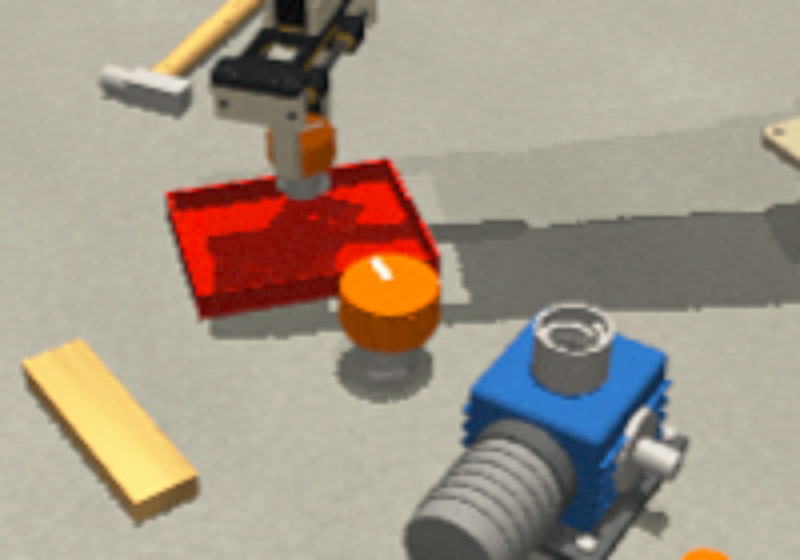

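The crop shows the cap hanging upright over the tray at about (300,150) and the neck open at (573,325). Next I lower it.

```bash
python3 -m inch '[0,0,-15,0,40,0,0,-30,0,40,0,0,-40,0,40,0,0,-46,0,40,0,0,-49,0,40,0,0,-50,0,40,0,0,-50,0,40]'
python3 -m inch '[0,0,-0.7,0,40,0,0,-1.4,0,40,0,0,-2,0,40,0,0,-2,0,40]'
```

```text
t: 11.38
tool_pos: [0.5541, -0.1654, 0.0428]
orientation: [1.268, 2.874, 0.0]
force: [1.0, -0.1, -1.8]
opening: 0.0534
gripper_force: 35.0
t: 11.72
tool_pos: [0.5537, -0.1653, 0.0404]
orientation: [1.268, 2.874, -0.0]
force: [0.4, -0.2, -2.3]
opening: 0.0534
gripper_force: 35.0
```

```bash
python3 -m inch '[0,0,-0.7,0,40,0,0,-1.4,0,40,0,0,-2,0,40,0,0,-2.7,0,40,0,0,-3.4,0,40,0,0,-4,0,40,0,0,-4,0,40]'
python3 -m inch '[0,0,-0.5,0,40,0,0,-1,0,40,0,0,-1.5,0,40,0,0,-1.5,0,40]'
```

```text
t: 12.3
tool_pos: [0.5535, -0.1652, 0.036]
orientation: [-1.268, -2.874, 0.0]
force: [-0.1, -1.4, -1.0]
opening: 0.0537
gripper_force: 35.0
t: 12.63
tool_pos: [0.5536, -0.1652, 0.0346]
orientation: [-1.268, -2.874, 0.0]
force: [0.3, 0.3, -2.5]
opening: 0.0533
gripper_force: 35.0
```

```bash
python3 -m inch '[0,0,-0.5,0,40,0,0,-1,0,40,0,0,-1,0,40]'
python3 -m inch '[0,0,-0.5,0,40,0,0,-1,0,40,0,0,-1,0,40]'
```

```text
t: 12.88
tool_pos: [0.5536, -0.1652, 0.0336]
orientation: [-1.268, -2.874, 0.0]
force: [-0.5, -0.4, -2.3]
opening: 0.0534
gripper_force: 35.0
t: 13.13
tool_pos: [0.5538, -0.1654, 0.0333]
orientation: [1.268, 2.874, -0.0]
force: [-2.6, 0.9, 3.4]
opening: 0.0535
gripper_force: 35.0
```

The floor contact showed at the expected height. I'll release gently and back off upward.

```bash
python3 -m inch '[0,0,0,0,60,0,0,0,0,62,0,0,0,0,66,0,0,0,0,75,0,0,0,0,90,0,0,0,0,100,0,0,0,0,100,0,0,0,0,100]'
python3 -m inch '[0,0,10,0,100,0,0,30,0,100,0,0,60,0,100,0,0,95,0,100,0,0,130,0,100,0,0,165,0,100,0,0,180,0,100,0,0,180,0,100,0,0,180,0,100]'
python3 - <<'E'
from h import *
from plant import robot, read_camera
c=read_camera("scene");cv2.imwrite('pics/s5.png',cv2.resize(c['image'][130:270,150:350],(800,560)))
E
```

```text
t: 13.8
tool_pos: [0.5537, -0.1652, 0.0327]
orientation: [1.268, 2.874, 0.0]
force: [-0.8, 0.4, 0.3]
opening: 0.0902
gripper_force: 0.0
t: 14.55
tool_pos: [0.5544, -0.1655, 0.2146]
orientation: [1.267, 2.871, 0.0]
force: [-0.4, 0.1, -0.9]
opening: 0.093
gripper_force: 0.0
```

View pics/s5.png

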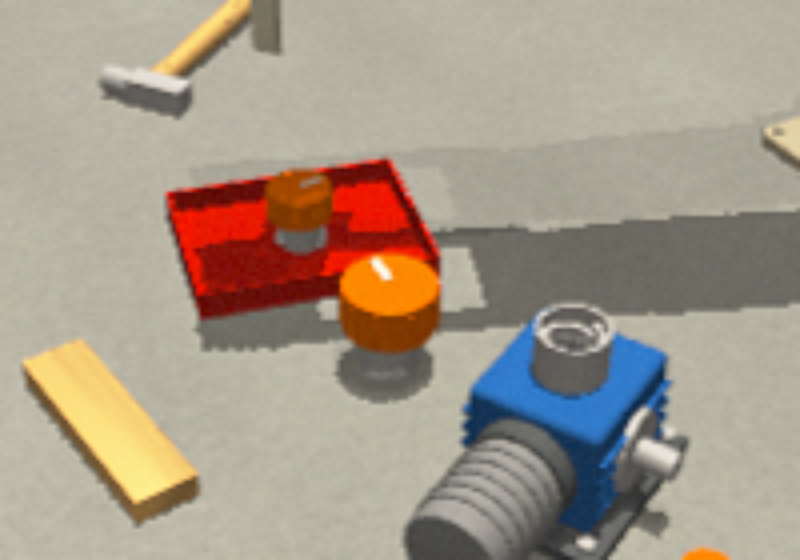

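The cap stands upright on its stem at about (300,215) in the tray, and the gripper is clear of it.

```bash
python3 -c "
from plant import job
print(job.close_job())"
```

```text
the job is handed in; nothing more can be done
None
```

The middle-sized cap came free after about 249° counter-clockwise with one regrasp, now stands on its stem in the red tray with the gripper clear of it, and the job was handed in at about 14.6 s.

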